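Snap the clip cover over the deep-well plate and keep it pressed

ROBOT

A 7-joint arm with a two-finger parallel gripper is mounted at the origin on the work surface. World frame = base frame: x ahead of the robot, y to its left, z up, the work surface at z = 0. Lengths are in mm, angles in rad, forces in N, time in s.
With the tool pointing down it reaches from about 350 to 900 mm from the base axis. Payload 7.2 kg.
Tool frame: the origin (TCP) lies on the centre line of the jaws, within the pads' length; the fingertips stand 17 mm ahead of it and the grasp point (between the pads) lies 2 mm behind it; z points along the fingers, y is the line along which they close (so a half turn about z gives the same grasp; the last joint's range is limited). The gripper opens to 85 mm and grips with 20 to 120 N. Pads are 22 mm wide; open, the fingers measure 114 mm over their backs; the gripper's body (76 mm by 85 mm) begins 54 mm behind the grasp point. The pads swing forward as they close: fully open they stand 13 mm farther back than shut.
Start: joints at [1.277, 0.411, -0.013, 1.596, 0.006, 1.134, -0.082], TCP at [139.916, -609.14, 248.297] pointing down, gripper open.
Joint ranges: [-2.95, 2.95], [-0.29, 1.99], [-1.47, 1.44], [0.14, 2.54], [-1.03, 4.17], [0.13, 1.85], [-2.86, 2.86]. Speed limits (rad/s): [2.39, 2.39, 3.01, 3.01, 3.14, 3.14, 3.14].

INTERFACE

Orientations are given as a rotation vector (axis times angle).
In Python, from cell import env, vision, order gives the robot as it stands.
- The arm moves only by the tool drive_tool, never from a script. Its argument "deltas" is a list of rows, each an object with "fingers": the finger opening in cm, from 0 to 8.54; "translation": the shift along the tool's x, y, z in cm, a list of three; "spin": the turn about the tool's z in degrees. A call has 1 to 20 rows; each row shifts and turns the commanded pose from where the row before left it, along the tool's axes as they then stand; what a row does not reach is not made up. A row lasts 1/10 s, in which the tool goes at most 50 mm and 8.59 degrees, less where a joint would pass 70% of its speed; a pose out of reach is approached as far as the arm can. A call with a gripper value outside its range is refused whole. The fingers move at their own pace and stop on an object; "grip_force" is the grip in N (left out, the last holds). Time passes only in rows, so rows that do not move let the fingers close. It gives the time, the measured TCP pose, the force, the opening and the grip force at its end, in the units of the state.
- env.state(): the state, without advancing time (a new reading comes with each control period).
- vision.read_camera(name): name is "scene" or "top" or "wrist"; returns the picture (480x640x3 uint8, red, green, blue); there is no depth.
- vision.camera_info(name): a dict with "mtx" (3x3 intrinsics, pixels), "R" (3x3) and "t" (3): a world point X has camera coordinates R X + t; the wrist camera has in their place "mount" (4x4, takes a point from camera to tool coordinates, whose origin is the TCP and whose axes are the flange's). Camera axes: x right, y down, z forward; pixel columns grow to the right and rows downward; lengths in mm; the calibration is good to about 2 mm. The wrist camera is an equidistant fisheye: a pixel r from the principal point sees the ray r / f radians off the axis. A picture is of the moment at which its call begins: read the wrist's pose just before it. camera_info takes no time and is no camera call.
- order.hand_in(): hands the job in; it is judged then, once.
Trained networks look in the newest picture that a camera, given by its name, has taken for a name from the list of things; names that differ only in an ending like _2 or _b are one class to them, and where a whole thing is asked for, a point or a joint stands for the part that bears it (a point fixed in the world has none). Each returns a list of dicts, best first, with "p" (0 to 1); they miss things now and then, are a little off and sometimes report something else, mostly with a low value. They report only what shows in the picture. A call takes as long as a camera call. They do not tell look-alikes from the thing itself.
- vision.outline_of(target, camera): "pixels" (480x640 bool, what is visible of it) and "point" ([column, row] in pixels, amid what is visible of it).
The state is a dict: "time_s": time; "joint_pos": joint angles; "qd": joint speeds; "tau": joint torques, N m; "ee_pos": TCP position; "tcp_rot": TCP orientation; "contact_force": force on the tool from outside, world axes, zero at the start; "wrist_torque": the same for the moment, N m; "finger_gap": opening from 0.0 (shut) to 1.0 (fully open); "gripper_force": force on a finger pad.
Only numpy, scipy, OpenCV 4.12 (cv2) and the standard library are available. Lean on these libraries where they do the work, as an engineer would, in place of code of your own. Each camera call takes 0.05 s, during which the arm holds its last target. There are 200 camera calls.

TASK

Pick up the clip cover by its grip bar, set it squarely over the deep-well plate on the plate shaker, and press it down until it snaps past the two spring catches and sits flat on the plate. Do not let go: finish while still holding it pressed down with a steady push of about 12 newtons. Leave the other things on the bench where they stand.

Things in the scene. Friction and masses are not known exactly. Their poses are not given: they have to be found in the camera images.
- cover: Loose clip cover, standing on its skirts: shallow grey plastic lid, 98 mm (x) by 142 mm (y), 22 mm tall, open below, 130 to 250 g. Origin: centre of its lower edge, z up. Underside of the top panel 18 mm above the origin, panel 4 mm thick; 4 mm skirts all round, inside 90 by 134 mm. The same after a half turn.
- cover_grip (a point): Middle of the black grip bar on the cover, 37 mm above the cover's origin. The bar is 18 mm wide (cover x), 80 mm long (cover y) and stands from 22 to 52 mm above the cover's origin.
- cover_bead (a point): Middle of the snap bead on the cover's +x side (another on -x): an outward round ridge along y, 86 mm long, radius 3 mm, its centre line 50 mm from the cover's middle and 5 mm above its origin.
- shaker: Fixed white plate shaker, 190 by 190 mm, aluminium deck 55 mm above the bench; nothing of it stands above 81 mm. Origin: centre of its underside on the bench, z up. It carries the plate in its middle and a spring catch on either side of it, at +x and -x.
- catch_roller (a point): Middle of the roller of the +x catch (another mirrored at -x): steel, radius 5 mm, 58 mm long along the shaker's y, axis 55.5 mm from the shaker's middle and 74.3 mm above the bench. It springs outwards along x (3 N at rest, 5 N more per mm); housing behind it from 70 to 82 mm out, up to 79 mm high.
- plate: White deep-well plate, 24 wells, fixed in the middle of the shaker deck, axes as the shaker's. Origin: centre of its underside, on the deck. 84 mm (x) by 128 mm (y), 26 mm tall, its upper 8 mm narrower (78 by 122 mm). The cover goes over it, x along x either way round, with 3 mm play on each side.
- seat (a point): Centre of the plate's top, 81 mm above the bench: home for the underside of the cover's panel (cover origin then 18 mm lower). The beads meet the rollers about 12 mm above home; resistance rises to 10 to 20 N, then drops suddenly some 6 mm above home, where the catches pull the cover down. Home, they let it be; pushing on loads the plate.
- bottle: Bystander: closed bottle with a cap, 60 mm wide, 130 mm tall, standing on the bench. Origin: centre of its underside.
- tipbox: Bystander: pipette tip box, 85 by 125 mm, 61 mm tall. Origin: centre of its underside.
- plates: Bystander: stack of three lidded plates, 85 by 128 mm, 49 mm tall. Origin: centre of its underside.
- jar: Bystander: small closed jar, 44 mm wide, 55 mm tall. Origin: centre of its underside.
Things that resemble listed ones, but are neither listed nor needed, are in the scene too. What is shaped like the cover but brown or turquoise is not meant.

How it is judged:
By the outcome, as a careful person would: the job done as asked, in the order asked, and still so for the second after the job is handed in, while the arm keeps its last pose, push and grip.
It also fails if it takes over 58 s, if anything falls off the work surface, if the arm or the gripper's body presses on something with over 40 N, if the wrist force passes 120 N, or if a joint passes its speed limit or range.

## Working session

There is one attempt and no reset: what is moved stays moved. The work goes in short steps, Python scripts to look and compute and a tool call to move; the robot and the scene stay as the last step left them, time stands still between calls to the robot, and variables do not carry over. Pictures are saved under pics/ and viewed, at most 10 in all, crops included, and the job is handed in when it is done.

Besides the shell and the picture viewer there is one more tool, called after "Request:" by a JSON object that holds its "api" and its "payload", one argument or row to a line. drive_tool: Moves the arm, as the interface text tells. Its arguments: {"type":"object","properties":{"deltas":{"type":"array","items":{"type":"object","properties":{"fingers":{"type":"number"},"translation":{"type":"array","items":{"type":"number"}},"spin":{"type":"number"}}}},"grip_force":{"type":"number"}},"required":["deltas"]}

```bash
ls; mkdir -p pics; cat > h.py <<'E'
import numpy as np,cv2
from cell import env,vision,order
def snap(n,f):
    im=vision.read_camera(n); cv2.imwrite('pics/'+f,im[:,:,::-1]); return im
E
python3 - <<'E'
from h import *
a=snap('top','top0.png'); b=snap('scene','scene0.png')
for c in ['top','scene']:
    i=vision.camera_info(c); print(c,np.round(i['mtx'],1).tolist(),np.round(i['R'],4).tolist(),np.round(i['t'],1).tolist())
    for t in ['cover','cover_grip','shaker','plate','seat','catch_roller','bottle','tipbox','plates','jar']:
        print(t,[(round(d['p'],2),np.round(d['point']).tolist(),int(d['pixels'].sum())) for d in vision.outline_of(t,c)])
s=env.state();print({k:np.round(v,3).tolist() for k,v in s.items()})
i=vision.camera_info('wrist');print(i)
E
```

```text
pics
top [[525.6, 0.0, 327.6], [0.0, 525.6, 239.7], [0.0, 0.0, 1.0]] [[0.0291, -0.9992, 0.0268], [-0.9896, -0.0326, -0.1403], [0.141, -0.0225, -0.9897]] [-95.8, 551.2, 993.3]
cover [(0.85, [485.0, 302.0], 3884), (0.84, [376.0, 370.0], 3891), (0.65, [503.0, 186.0], 3465), (0.63, [388.0, 278.0], 3637)]
cover_grip [(0.92, [375.0, 369.0], 3986), (0.89, [390.0, 282.0], 3574), (0.75, [501.0, 191.0], 3579), (0.71, [483.0, 303.0], 3877)]
shaker [(0.66, [183.0, 289.0], 10225)]
plate [(0.8, [176.0, 289.0], 3186)]
seat [(0.74, [180.0, 288.0], 10222), (0.6, [179.0, 287.0], 3200)]
catch_roller [(0.8, [179.0, 286.0], 10183)]
bottle [(0.76, [291.0, 153.0], 1011), (0.33, [281.0, 334.0], 448)]
tipbox [(0.6, [195.0, 141.0], 3131)]
plates [(0.63, [178.0, 288.0], 3268), (0.6, [291.0, 156.0], 1038), (0.38, [198.0, 140.0], 3032)]
jar [(0.83, [280.0, 337.0], 424), (0.25, [177.0, 288.0], 10232)]
scene [[472.6, 0.0, 318.8], [0.0, 472.6, 233.7], [0.0, 0.0, 1.0]] [[0.0257, 0.9996, 0.0148], [0.562, -0.0022, -0.8271], [-0.8267, 0.0296, -0.5618]] [58.3, -230.6, 1475.1]
cover [(0.92, [260.0, 247.0], 2219), (0.89, 
[... 731 characters left out ...]
9.922, -609.136, 248.296], 'tcp_rot': [3.122, 0.354, -0.0], 'contact_force': [-0.121, -0.496, 0.068], 'wrist_torque': [-0.029, -0.006, -0.023], 'gripper_force': 0.0, 'finger_gap': 0.998}
{'mtx': array([[371.64829954,   0.        , 321.39362941],
       [  0.        , 371.64829954, 233.11365982],
       [  0.        ,   0.        ,   1.        ]]), 'mount': array([[-2.63344438e-04, -9.47440906e-01, -3.19930713e-01,
         8.16271301e+01],
       [ 9.99999918e-01, -1.51311264e-04, -3.75037252e-04,
        -1.01029088e+00],
       [ 3.06916513e-04, -3.19930785e-01,  9.47440868e-01,
        -1.25053587e+02],
       [ 0.00000000e+00,  0.00000000e+00,  0.00000000e+00,
         1.00000000e+00]])}
```

View pics/top0.png

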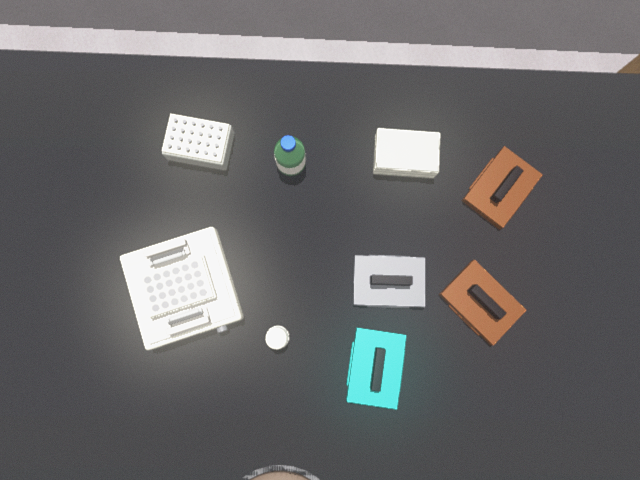

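View pics/scene0.png

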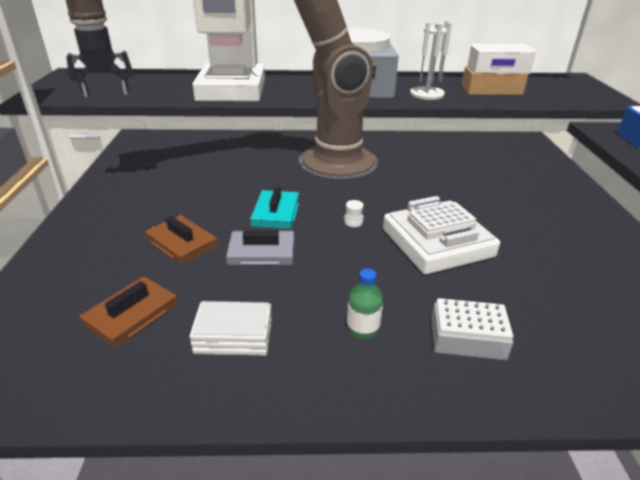

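The top view shows the grey cover at about (390,281) with its bar at (391,280), long axis along image columns. The shaker is at (181,288), turned about 12–15°. The brown and turquoise covers are look-alikes. The scene view agrees: grey cover at (261,247), bar at (261,238), plate at (440,217).

```bash
cat >> h.py <<'E'
def ray(c,px):
    i=vision.camera_info(c); K,R,t=i['mtx'],np.array(i['R']),np.array(i['t'])
    d=R.T@np.linalg.inv(K)@np.array([px[0],px[1],1.]); return -R.T@t,d/np.linalg.norm(d)
def wray(px,s):
    i=vision.camera_info('wrist');K,M=i['mtx'],i['mount']
    v=(np.array(px)-K[:2,2])/K[0,0]; th=np.linalg.norm(v); u=v/max(th,1e-9)
    d=np.array([u[0]*np.sin(th),u[1]*np.sin(th),np.cos(th)])
    R=cv2.Rodrigues(np.array(s['tcp_rot']))[0]
    return R@M[:3,3]+np.array(s['ee_pos']),R@(M[:3,:3]@d)
def tri(rs):
    A=sum(np.eye(3)-np.outer(d,d) for o,d in rs); b=sum((np.eye(3)-np.outer(d,d))@o for o,d in rs)
    X=np.linalg.solve(A,b); return X,[np.linalg.norm((np.eye(3)-np.outer(d,d))@(X-o)) for o,d in rs]
def atz(r,z): o,d=r; return o+d*(z-o[2])/d[2]
def rect(m): return cv2.minAreaRect(np.argwhere(m)[:,::-1].astype(np.float32))
def dark(im,box,thr=70):
    x0,y0,x1,y1=box; m=np.zeros(im.shape[:2],bool); m[y0:y1,x0:x1]=im[y0:y1,x0:x1].max(2)<thr; return m
E
python3 - <<'E'
from h import *
a=cv2.imread('pics/top0.png');b=cv2.imread('pics/scene0.png')
ma=dark(a,(365,268,418,294));mb=dark(b,(240,228,283,245))
ra,rb=rect(ma),rect(mb);print(ra,rb)
print('bar tri',tri([ray('top',ra[0]),ray('scene',rb[0])]))
bx=cv2.boxPoints(ra); W=np.array([atz(ray('top',p),50) for p in bx]);print('bar@50',W.round(1),W.mean(0))
vision.read_camera('top'); p=vision.outline_of('plate','top')[0]['pixels'];q=rect(p);print(q)
W=np.array([atz(ray('top',c),81) for c in cv2.boxPoints(q)]);print('plate@81',W.round(1),W.mean(0))
vision.read_camera('scene'); ps=vision.outline_of('plate','scene')[0]['point'];print(tri([ray('top',q[0]),ray('scene',ps)]))
E
```

```text
((371.0, 280.0), (6.0, 0.0), -90.0) ((260.5, 236.0), (14.0, 33.0), 90.0)
bar tri (array([ 478.23741192, -183.35840591,   38.89037262]), [np.float64(17.56130488183773), np.float64(17.561304881837735)])
bar@50 [[ 470.9 -164.6   50. ]
 [ 470.9 -164.6   50. ]
 [ 482.5 -164.4   50. ]
 [ 482.5 -164.4   50. ]] [ 476.70415501 -164.51225777   50.        ]
((176.58395385742188, 286.1627502441406), (45.59971618652344, 71.72035217285156), 72.718505859375)
plate@81 [[470.3 275.8  81. ]
 [514.  152.3  81. ]
 [433.9 122.4  81. ]
 [391.4 244.9  81. ]] [452.40252805 198.87087263  81.        ]
(array([451.89843691, 197.7167059 ,  70.32853464]), [np.float64(4.034272869146586), np.float64(4.034272869146582)])
```

Request:
{"api": "drive_tool", "payload": {
  "deltas": [
    {"fingers":8.5,"translation":[3.2,-2.5,0.2],"spin":0},
    {"fingers":8.5,"translation":[3.2,-2.5,0.2],"spin":0},
    {"fingers":8.5,"translation":[3.2,-2.5,0.2],"spin":0},
    {"fingers":8.5,"translation":[3.2,-2.5,0.2],"spin":0},
    {"fingers":8.5,"translation":[3.2,-2.5,0.2],"spin":0},
    {"fingers":8.5,"translation":[3.2,-2.5,0.2],"spin":0},
    {"fingers":8.5,"translation":[3.2,-2.5,0.2],"spin":0},
    {"fingers":8.5,"translation":[3.2,-2.5,0.2],"spin":0},
    {"fingers":8.5,"translation":[3.2,-2.5,0.2],"spin":0},
    {"fingers":8.5,"translation":[3.2,-2.5,0.2],"spin":0},
    {"fingers":8.5,"translation":[3.2,-2.5,0.2],"spin":0},
    {"fingers":8.5,"translation":[3.2,-2.5,0.2],"spin":0},
    {"fingers":8.5,"translation":[3.2,-2.5,0.2],"spin":0}
  ]
}}

```text
time_s: 2.6
ee_pos: [473.5, -198.0, 222.5]
tcp_rot: [3.121, 0.353, 0.001]
contact_force: [0.0, -1.4, -1.7]
finger_gap: 0.995
gripper_force: 0.0
```

Request:
{"api": "drive_tool", "payload": {
  "deltas": [
    {"fingers":8.5,"translation":[0,0,0],"spin":-8.5},
    {"fingers":8.5,"translation":[0,0,0],"spin":-8.5},
    {"fingers":8.5,"translation":[0,0,0],"spin":-8.5},
    {"fingers":8.5,"translation":[0,0,0],"spin":-8.5},
    {"fingers":8.5,"translation":[0,0,0],"spin":-8.5},
    {"fingers":8.5,"translation":[0,0,0],"spin":-8.5},
    {"fingers":8.5,"translation":[0,0,0],"spin":-8.5},
    {"fingers":8.5,"translation":[0,0,0],"spin":-8.5},
    {"fingers":8.5,"translation":[0,0,0],"spin":-8.5},
    {"fingers":8.5,"translation":[0,0,0],"spin":0},
    {"fingers":8.5,"translation":[0,0,0],"spin":0}
  ]
}}

```text
time_s: 3.7
ee_pos: [472.5, -199.4, 222.3]
tcp_rot: [2.238, 2.205, 0.0]
contact_force: [0.3, 0.9, -0.4]
finger_gap: 0.996
gripper_force: 0.0
```

```bash
python3 - <<'E'
from h import *
import json
s=env.state(); a=snap('wrist','w1.png')
json.dump({k:np.array(s[k]).tolist() for k in('ee_pos','tcp_rot')},open('pics/w1.json','w'))
print(s['ee_pos'],s['tcp_rot'],s['time_s'])
for t in ['cover','cover_grip']:
  for d in vision.outline_of(t,'wrist'): print(t,d['p'],d['point'],rect(d['pixels']))
E
```

```text
[ 472.52696714 -199.39973953  222.30611713] [2.23750133e+00 2.20522686e+00 8.45938204e-05] 3.7
cover 0.9 [489.2, 352.7] ((475.7259216308594, 370.5555419921875), (87.21976470947266, 82.40023040771484), 26.952178955078125)
cover 0.86 [165.7, 181.7] ((159.44943237304688, 183.89337158203125), (139.64437866210938, 109.74884033203125), 3.2397000789642334)
cover 0.85 [332.5, 201.1] ((329.5, 201.5), (151.0, 113.0), 90.0)
cover 0.78 [301.0, 356.5] ((300.9597473144531, 362.4570007324219), (90.83634948730469, 128.97535705566406), 46.90915298461914)
cover_grip 0.84 [331.3, 199.6] ((330.0, 201.99998474121094), (151.99996948242188, 111.99998474121094), 90.0)
cover_grip 0.82 [304.6, 359.9] ((300.1902770996094, 362.14599609375), (89.8388442993164, 130.6661376953125), 48.8140754699707)
cover_grip 0.73 [160.5, 182.5] ((160.0236358642578, 184.27947998046875), (137.20497131347656, 109.90815734863281), 1.8778773546218872)
cover_grip 0.64 [493.9, 352.2] ((475.607421875, 370.84600830078125), (86.3493881225586, 81.69192504882812), 27.7585391998291)
```

View pics/w1.png

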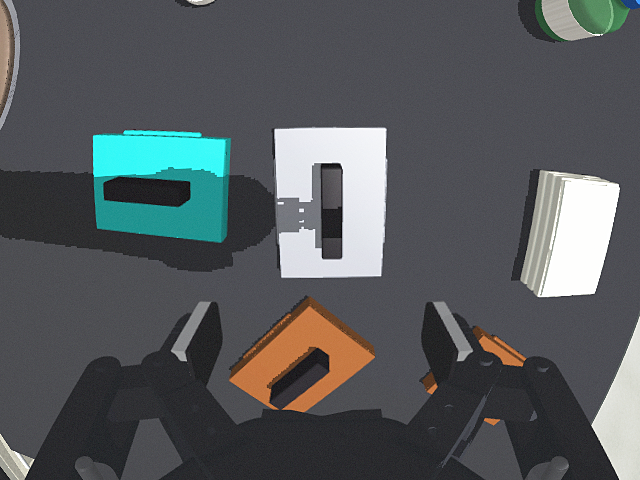

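The wrist view shows the grey cover upright, centred at (330,202), with its bar over columns 321–343 and rows 163–259. It lies ahead (tool +x) of the fingers.

```bash
python3 - <<'E'
from h import *
import json
s=json.load(open('pics/w1.json'))
W=np.array([atz(wray(p,s),22) for p in [(274,128),(386,128),(382,277),(281,278)]]);print(W.round(1),W.mean(0))
B=np.array([atz(wray(p,s),52) for p in [(320.5,163),(342,163),(341.5,259),(322,259)]]);print(B.round(1),B.mean(0))
t=ray('top',(391.5,280.5));print(atz(t,48),tri([t,wray((331.5,209),s)]))
E
```

```text
[[ 431.3 -128.9   22. ]
 [ 528.9 -129.9   22. ]
 [ 529.5 -271.9   22. ]
 [ 431.2 -271.4   22. ]] [ 480.23948578 -200.52989038   22.        ]
[[ 471.4 -156.8   52. ]
 [ 488.6 -157.    52. ]
 [ 488.2 -239.6   52. ]
 [ 471.5 -239.3   52. ]] [ 479.93034448 -198.17214334   52.        ]
[ 477.09480019 -204.51963047   48.        ] (array([ 481.72999904, -214.74650049,  -21.97490543]), [np.float64(0.12977026017071813), np.float64(0.12977026017064694)])
```

Request:
{"api": "drive_tool", "payload": {
  "deltas": [
    {"fingers":8.5,"translation":[0,0.35,3.5],"spin":-0.6},
    {"fingers":8.5,"translation":[0,0.4,3.5],"spin":0},
    {"fingers":8.5,"translation":[0,0,0],"spin":0},
    {"fingers":8.5,"translation":[0,0,0],"spin":0}
  ]
}}

```text
time_s: 4.25
ee_pos: [480.0, -198.9, 152.5]
tcp_rot: [-2.22, -2.221, 0.0]
contact_force: [0.8, -0.7, 1.2]
finger_gap: 0.995
gripper_force: 0.0
```

```bash
python3 - <<'E'
from h import *
import json
s=env.state(); a=snap('wrist','w2.png')
json.dump({k:np.array(s[k]).tolist() for k in('ee_pos','tcp_rot')},open('pics/w2.json','w'))
print(s['ee_pos'],s['tcp_rot'],s['time_s'])
E
```

```text
[ 480.01413334 -198.94957663  152.52438595] [-2.22021461e+00 -2.22076525e+00  4.29282835e-04] 4.25
```

View pics/w2.png

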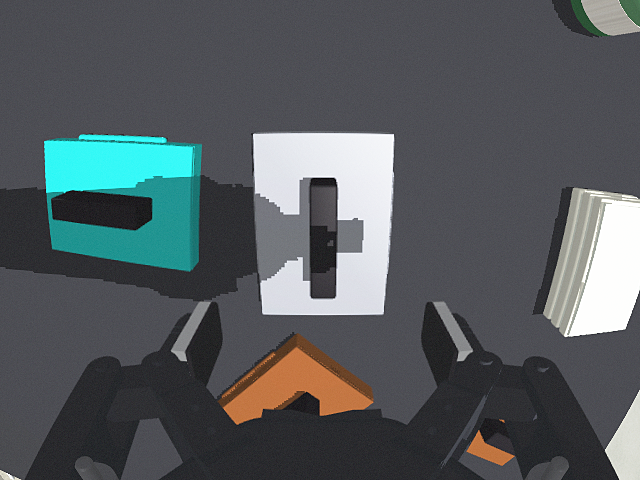

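Closer view: panel corners at (253,133), (394,133), (384,314) and (263,314). Bar top at (310–336, 178–298), centred between the fingers.

```bash
python3 - <<'E'
from h import *
import json
s=json.load(open('pics/w2.json'));s1=json.load(open('pics/w1.json'))
p2=[(253,133),(394,133),(384,314),(263,314)];p1=[(274,128),(386,128),(382,277),(281,278)]
W=np.array([atz(wray(p,s),22) for p in p2]);print(W.round(1),W.mean(0))
b2=[(310,178),(336.5,178),(335.5,298),(310.5,298)];b1=[(320.5,163),(342,163),(341.5,259),(322,259)]
B=np.array([atz(wray(p,s),52) for p in b2]);print(B.round(1),B.mean(0))
for x,y in((p1,p2),(b1,b2)):
    T=np.array([tri([wray(a,s1),wray(b,s)])[0] for a,b in zip(x,y)]);print(T.round(1),T.mean(0))
E
```

```text
[[ 431.8 -129.2   22. ]
 [ 528.9 -129.1   22. ]
 [ 529.3 -270.5   22. ]
 [ 432.  -270.5   22. ]] [ 480.48595998 -199.83517813   22.        ]
[[ 472.  -156.1   52. ]
 [ 488.3 -156.1   52. ]
 [ 488.7 -238.9   52. ]
 [ 471.5 -238.9   52. ]] [ 480.08955974 -197.4870317    52.        ]
[[ 430.5 -129.4   15.3]
 [ 531.6 -130.2    7.4]
 [ 531.5 -277.3   10.6]
 [ 430.3 -275.1   14.2]] [ 480.990505   -203.00597563   11.87666555]
[[ 471.4 -159.3   34.1]
 [ 489.2 -159.3   34.2]
 [ 488.7 -241.9   46.5]
 [ 471.4 -240.5   49.2]] [ 480.1822785  -200.23467268   40.96457127]
```

Request:
{"api": "drive_tool", "payload": {
  "deltas": [
    {"fingers":8.5,"translation":[0,0,3],"spin":0},
    {"fingers":8.5,"translation":[0,0,3],"spin":0},
    {"fingers":8.5,"translation":[0,0,2.5],"spin":0},
    {"fingers":8.5,"translation":[0,0,1.5],"spin":0},
    {"fingers":8.5,"translation":[0,0,0.7],"spin":0},
    {"fingers":8.5,"translation":[0,0,0],"spin":0},
    {"fingers":8.5,"translation":[0,0,0],"spin":0}
  ],
  "grip_force": 80
}}

```text
time_s: 5.0
ee_pos: [481.0, -199.6, 46.7]
tcp_rot: [2.22, 2.22, 0.001]
contact_force: [0.1, -0.4, 0.1]
finger_gap: 0.995
gripper_force: 0.0
```

Request:
{"api": "drive_tool", "payload": {
  "deltas": [
    {"fingers":4,"translation":[0,0,0],"spin":0},
    {"fingers":4,"translation":[0,0,0],"spin":0},
    {"fingers":2,"translation":[0,0,0],"spin":0},
    {"fingers":0,"translation":[0,0,0],"spin":0},
    {"fingers":0,"translation":[0,0,0],"spin":0},
    {"fingers":0,"translation":[0,0,0],"spin":0},
    {"fingers":0,"translation":[0,0,0],"spin":0},
    {"fingers":0,"translation":[0,0,0],"spin":0},
    {"fingers":0,"translation":[0,0,0],"spin":0},
    {"fingers":0,"translation":[0,0,0],"spin":0}
  ],
  "grip_force": 80
}}

```text
time_s: 6.0
ee_pos: [480.4, -199.4, 45.7]
tcp_rot: [2.22, 2.222, 0.0]
contact_force: [-0.9, 0.1, 5.5]
finger_gap: 0.192
gripper_force: 79.1
```

Request:
{"api": "drive_tool", "payload": {
  "deltas": [
    {"fingers":0,"translation":[0,0,-0.5],"spin":0},
    {"fingers":0,"translation":[0,0,-1.5],"spin":0},
    {"fingers":0,"translation":[0,0,-3],"spin":0},
    {"fingers":0,"translation":[0,0,-3],"spin":0},
    {"fingers":0,"translation":[0,0,-3],"spin":0},
    {"fingers":0,"translation":[0,0,-3],"spin":0},
    {"fingers":0,"translation":[2,-0.3,-3],"spin":0},
    {"fingers":0,"translation":[3,-0.3,-3],"spin":0},
    {"fingers":0,"translation":[3,-0.3,-1],"spin":0},
    {"fingers":0,"translation":[3,-0.3,0],"spin":0},
    {"fingers":0,"translation":[3,-0.3,0],"spin":0},
    {"fingers":0,"translation":[3,-0.3,0],"spin":0},
    {"fingers":0,"translation":[3,-0.3,0],"spin":0},
    {"fingers":0,"translation":[3,-0.3,0],"spin":0},
    {"fingers":0,"translation":[2.5,-0.3,0],"spin":0},
    {"fingers":0,"translation":[1.4,0,0],"spin":0},
    {"fingers":0,"translation":[0,0,0],"spin":0},
    {"fingers":0,"translation":[0,0,0],"spin":0},
    {"fingers":0,"translation":[0,0,0],"spin":0}
  ]
}}

```text
time_s: 7.9
ee_pos: [452.9, 68.5, 255.1]
tcp_rot: [2.222, 2.221, -0.001]
contact_force: [0.6, 0.5, -1.5]
finger_gap: 0.193
gripper_force: 78.3
```

```bash
python3 - <<'E'
from h import *
import json
s=env.state(); a=snap('wrist','w3.png')
json.dump({k:np.array(s[k]).tolist() for k in('ee_pos','tcp_rot')},open('pics/w3.json','w'))
print(s['ee_pos'],s['tcp_rot'],s['time_s'],s['contact_force'])
for t in ['plate','shaker','catch_roller','cover']:
  for d in vision.outline_of(t,'wrist'): print(t,d['p'],d['point'],rect(d['pixels']))
E
```

```text
[452.86090455  68.52544097 255.11962186] [ 2.22213481e+00  2.22062339e+00 -1.18610300e-03] 7.9 [ 0.64512965  0.5294758  -1.51561331]
plate 0.7 [325.1, 57.6] ((325.1475524902344, 51.471961975097656), (147.86312866210938, 103.56344604492188), 69.775146484375)
plate 0.29 [325.9, 66.7] ((324.12591552734375, 70.06768798828125), (143.62503051757812, 256.55859375), 89.20427703857422)
shaker 0.87 [325.5, 66.5] ((323.5691833496094, 70.26814270019531), (142.40647888183594, 258.2167053222656), 89.57242584228516)
catch_roller 0.86 [325.0, 71.6] ((323.5800476074219, 70.18942260742188), (142.44967651367188, 256.1400146484375), 89.5264892578125)
catch_roller 0.57 [534.2, 379.0] ((529.3836669921875, 373.3803405761719), (62.59571075439453, 46.400184631347656), 31.75948143005371)
cover 0.9 [324.5, 236.7] ((321.5, 276.0), (268.0, 233.0), 90.0)
cover 0.75 [175.2, 347.7] ((181.9087371826172, 369.35491943359375), (66.00408172607422, 40.388980865478516), 87.56334686279297)
cover 0.68 [454.4, 456.2] ((456.6200256347656, 457.3400573730469), (30.200002670288086, 4.599999904632568), 36.869895935058594)
```

View pics/w3.png

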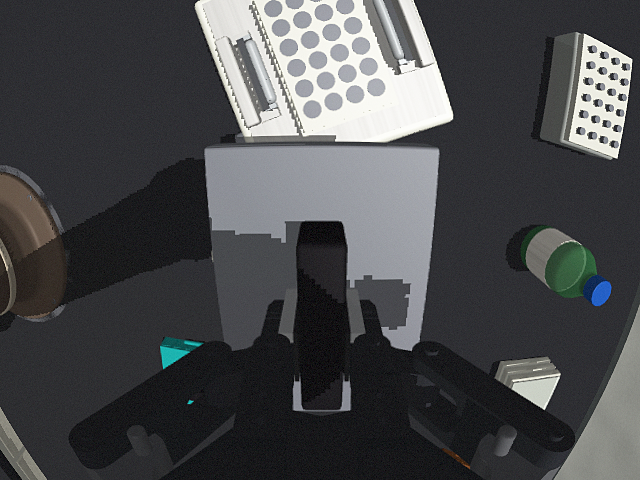

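The cover is held square, with its front panel corners at (205,149) and (440,149). The plate is ahead, partly out of frame, with wells from about (274,8) to (312,109). I'll rise and advance a little to see all the wells.

Request:
{"api": "drive_tool", "payload": {
  "deltas": [
    {"fingers":0,"translation":[0.8,0,-2],"spin":0},
    {"fingers":0,"translation":[0.8,0,-2.5],"spin":0},
    {"fingers":0,"translation":[0.6,0,-2],"spin":0},
    {"fingers":0,"translation":[0,0,0],"spin":0},
    {"fingers":0,"translation":[0,0,0],"spin":0},
    {"fingers":0,"translation":[0,0,0],"spin":0}
  ]
}}

```text
time_s: 8.75
ee_pos: [452.4, 90.9, 319.1]
tcp_rot: [-2.221, -2.221, 0.003]
contact_force: [-0.6, 0.1, -3.4]
finger_gap: 0.193
gripper_force: 78.6
```

```bash
python3 - <<'E'
from h import *
import json
s=env.state(); a=snap('wrist','w4.png')
json.dump({k:np.array(s[k]).tolist() for k in('ee_pos','tcp_rot')},open('pics/w4.json','w'))
print(s['ee_pos'],s['tcp_rot'],s['time_s'])
for f in('w3','w4'):
    s=json.load(open(f'pics/{f}.json')); g=cv2.imread(f'pics/{f}.png',0)[:160]
    m=((g>110)&(g<185)).astype(np.uint8)
    n,l,st,c=cv2.connectedComponentsWithStats(m)
    print(f,[(c[i].round(1).tolist(),int(st[i,4])) for i in range(1,n) if 100<st[i,4]<500])
cv2.imwrite('pics/w4c.png',cv2.resize(cv2.imread('pics/w4.png')[:190,180:480],None,fx=2.6,fy=2.6,interpolation=cv2.INTER_CUBIC))
E
```

```text
[452.37822366  90.89296598 319.05128021] [-2.22087252 -2.2207485   0.00265973] 8.75
w3 [([272.9, 8.1], 240), ([294.2, 3.4], 133), ([344.6, 6.1], 215), ([387.1, 30.7], 238), ([323.4, 12.1], 244), ([301.9, 19.3], 248), ([352.6, 25.2], 242), ([280.4, 27.4], 247), ([331.1, 31.9], 248), ([262.5, 73.3], 259), ([309.6, 39.4], 252), ([360.4, 45.3], 241), ([288.3, 47.0], 249), ([339.1, 52.3], 247), ([247.1, 81.2], 330), ([317.6, 59.7], 248), ([296.0, 67.3], 258), ([368.0, 66.0], 245), ([346.8, 73.1], 249), ([325.3, 80.2], 243), ([303.8, 88.0], 251), ([375.7, 87.0], 240), ([354.5, 93.9], 241), ([333.1, 101.2], 241), ([311.8, 109.0], 246), ([287.3, 137.9], 430)]
w4 [([335.1, 28.5], 168), ([317.5, 34.5], 167), ([299.6, 40.7], 166), ([341.6, 45.3], 159), ([282.2, 47.4], 165), ([324.0, 51.1], 165), ([306.0, 57.5], 165), ([288.5, 63.9], 172), ([348.0, 62.3], 166), ([539.4, 112.2], 337), ([330.5, 68.2], 164), ([312.6, 74.4], 167), ([354.5, 79.4], 162), ([295.0, 80.8], 167), ([251.7, 121.7], 242), ([257.4, 99.4], 114), ([336.9, 85.4], 160), ([319.1, 91.5], 167), ([301.5, 97.9], 163), ([360.8, 96.6], 160), ([343.1, 102.6], 164), ([325.6, 108.8], 166), ([367.0, 113.9], 166), ([307.9, 115.2], 169), ([349.4, 120.0], 166), ([331.7, 126.3], 162)]
```

View pics/w4c.png

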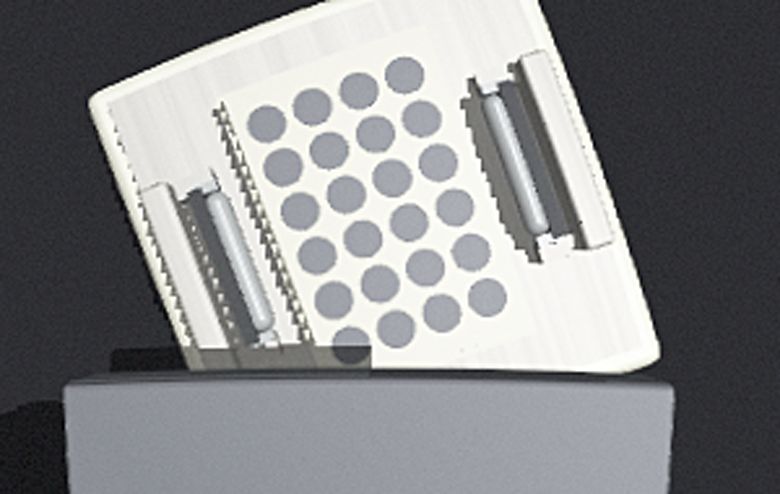

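The crop shows all 24 wells, from (248+... crop 267,124) to (crop 487,297), both rollers (crop 240,262 and 516,165), and the cover's front edge at crop row 380.

```bash
python3 - <<'E'
from h import *
import json
from scipy.optimize import least_squares
R=[];
for f,lo,hi in(('w3',225,256),('w4',155,175)):
    s=json.load(open(f'pics/{f}.json')); g=cv2.imread(f'pics/{f}.png',0)[:160]
    n,l,st,c=cv2.connectedComponentsWithStats(((g>110)&(g<185)).astype(np.uint8))
    for i in range(1,n):
        if lo<st[i,4]<hi and 268<c[i][0]<392: R.append((f,)+wray(c[i],s))
P=np.array([atz(r[1:],81)[:2] for r in R]); F=np.array([r[0] for r in R])
yaw=np.radians(19.5)
c0=np.array([452,199.])
def rot(a): return np.array([[np.cos(a),-np.sin(a)],[np.sin(a),np.cos(a)]])
# order assign: refine pitch 18..20, choose best
best=None
for p in np.arange(17,21,.25):
  for ox in np.arange(-9,9.1,1.5):
    for oy in np.arange(-9,9.1,1.5):
      q=(P-c0-[ox,oy])@rot(yaw)/p; i=np.clip(np.round(q[:,0]-.5),-2,1)+.5; j=np.clip(np.round(q[:,1]-.5),-3,2)+.5
      e=((q-np.c_[i,j])**2).sum()
      if best is None or e<best[0]: best=(e,p,i,j)
e,p,i,j=best;print(e,p,len(R),[int((F==f).sum()) for f in('w3','w4')])
idx=np.c_[i,j]
def res(v,z=None,k=slice(None)):
    if z is None: z=v[4]
    Q=np.array([atz(r[1:],z)[:2] for r in np.array(R,dtype=object)[k]])
    return (Q-(v[:2]+(idx[k]*v[3])@rot(v[2]).T)).ravel()
for z,k in((None,slice(None)),(81,slice(None)),(81,F=='w3'),(81,F=='w4')):
    o=least_squares(res,[*c0,yaw,p,81],kwargs=dict(z=z,k=k)); print(z,o.x.round(3),np.degrees(o.x[2]),np.sqrt(2*o.cost/len(o.fun)))
for f,pp in(('w3',[(205,149),(440,149)]),('w4',[(204.6,147.3),(439.2,147.3)])):
    s=json.load(open(f'pics/{f}.json')); Rt=cv2.Rodrigues(np.array(s['tcp_rot']))[0]
    for q in pp: print(f,(Rt.T@(atz(wray(q,s),s['ee_pos'][2]-45.7+22)-s['ee_pos'])).round(1))
E
```

```text
1.9181266652911653 18.5 43 [20, 23]
None [4.54361e+02 2.02326e+02 3.53000e-01 1.66970e+01 1.09821e+02] 20.22867374787898 2.4794702293695896
81 [4.54597e+02 2.06079e+02 3.55000e-01 1.81830e+01 8.10000e+01] 20.313841697274714 2.6774532961387068
81 [4.55127e+02 2.06621e+02 3.56000e-01 1.84930e+01 8.10000e+01] 20.373495567932963 3.8260121121147925
81 [4.54080e+02 2.05747e+02 3.49000e-01 1.79780e+01 8.10000e+01] 20.00414379591436 0.07725715643041292
w3 [ 69.5 -48.8  23.7]
w3 [69.5 48.  23.6]
w4 [ 70.2 -48.9  23.7]
w4 [70.2 47.6 23.6]
```

```bash
python3 - <<'E'
from h import *
import json
from scipy.optimize import least_squares
C,a=np.array([454.08,205.75]),np.radians(20)
M=np.array([[np.cos(a),-np.sin(a)],[np.sin(a),np.cos(a)]])
R=[]
for f,lo,hi in(('w3',225,256),('w4',155,175)):
    s=json.load(open(f'pics/{f}.json')); g=cv2.imread(f'pics/{f}.png',0)[:160]
    n,l,st,c=cv2.connectedComponentsWithStats(((g>110)&(g<185)).astype(np.uint8))
    for i in range(1,n):
        if lo<st[i,4]<hi and 268<c[i][0]<380:
            r=wray(c[i],s); q=(atz(r,81)[:2]-C)@M/18; k=np.floor(q)+.5
            R.append((f,r,k,np.abs(q-k).max()))
F=np.array([r[0] for r in R]);K=np.array([r[2] for r in R]);print(max(r[3] for r in R))
def res(v,z,k):
    ii=np.flatnonzero(k); z=v[4] if z is None else z
    Rm=np.array([[np.cos(v[2]),-np.sin(v[2])],[np.sin(v[2]),np.cos(v[2])]])
    return np.ravel([atz(R[i][1],z)[:2]-v[:2]-Rm@K[i]*v[3] for i in ii])
for z,k in((None,F>''),(81,F=='w3'),(81,F=='w4'),(81,F>'')):
    o=least_squares(res,[*C,a,18,81],args=(z,k));print(z,o.x.round(2),np.degrees(o.x[2]).round(2),np.sqrt(2*o.cost/len(o.fun)).round(3))
E
```

```text
0.013635651181757913
None [4.5413e+02 2.0575e+02 3.5000e-01 1.7970e+01 8.1000e+01] 20.0 0.082
81 [4.5419e+02 2.0575e+02 3.5000e-01 1.7970e+01 8.1000e+01] 19.97 0.063
81 [4.5408e+02 2.0575e+02 3.5000e-01 1.7980e+01 8.1000e+01] 20.0 0.077
81 [4.5413e+02 2.0575e+02 3.5000e-01 1.7970e+01 8.1000e+01] 20.0 0.082
```

Request:
{"api": "drive_tool", "payload": {
  "deltas": [
    {"fingers":0,"translation":[2,0.1,0],"spin":0},
    {"fingers":0,"translation":[3,0.1,0],"spin":0},
    {"fingers":0,"translation":[3,0,0],"spin":0},
    {"fingers":0,"translation":[2.5,0,0],"spin":0},
    {"fingers":0,"translation":[1,0,0],"spin":0},
    {"fingers":0,"translation":[0,0,2],"spin":-5},
    {"fingers":0,"translation":[0,0,3],"spin":-5},
    {"fingers":0,"translation":[0,0,3],"spin":-5},
    {"fingers":0,"translation":[0,0,3],"spin":-5},
    {"fingers":0,"translation":[0,0,3],"spin":0},
    {"fingers":0,"translation":[0,0,2],"spin":0},
    {"fingers":0,"translation":[0,0,1],"spin":0},
    {"fingers":0,"translation":[0,0,0.5],"spin":0},
    {"fingers":0,"translation":[0,0,0],"spin":0},
    {"fingers":0,"translation":[0,0,0],"spin":0},
    {"fingers":0,"translation":[0,0,0],"spin":0}
  ]
}}

```text
time_s: 10.4
ee_pos: [455.4, 206.9, 146.2]
tcp_rot: [1.801, 2.573, 0.002]
contact_force: [-0.5, 0.3, -2.6]
finger_gap: 0.193
gripper_force: 78.4
```

```bash
python3 - <<'E'
from h import *
P=[]
for _ in range(5):
    s=env.state(); vision.read_camera('top'); P.append(np.r_[s['ee_pos'],s['tcp_rot']*np.sign(s['tcp_rot'][0]),s['contact_force']])
P=np.array(P);m=P.mean(0);print(P.std(0).round(2),m.round(2),np.degrees(2*np.arctan2(m[4],m[3])))
R=cv2.Rodrigues(m[3:6])[0];print('tool z',R[:,2].round(4),'delta tool',(R.T@(np.array([454.2,206.4,m[2]])-m[:3])).round(2))
b=snap('scene','scene1.png');cv2.imwrite('pics/s1c.png',cv2.resize(b[140:300,350:540,::-1],None,fx=4,fy=3.7,interpolation=cv2.INTER_CUBIC)[:600])
E
```

```text
[0.12 0.07 0.18 0.   0.   0.   0.47 0.17 0.21] [ 4.5523e+02  2.0683e+02  1.4599e+02  1.8000e+00  2.5700e+00  0.0000e+00
 -4.1000e-01  3.6000e-01 -2.2700e+00] 110.03185325762993
tool z [ 1.3e-03  2.0e-04 -1.0e+00] delta tool [-0.05 -1.11 -0.  ]
```

View pics/s1c.png

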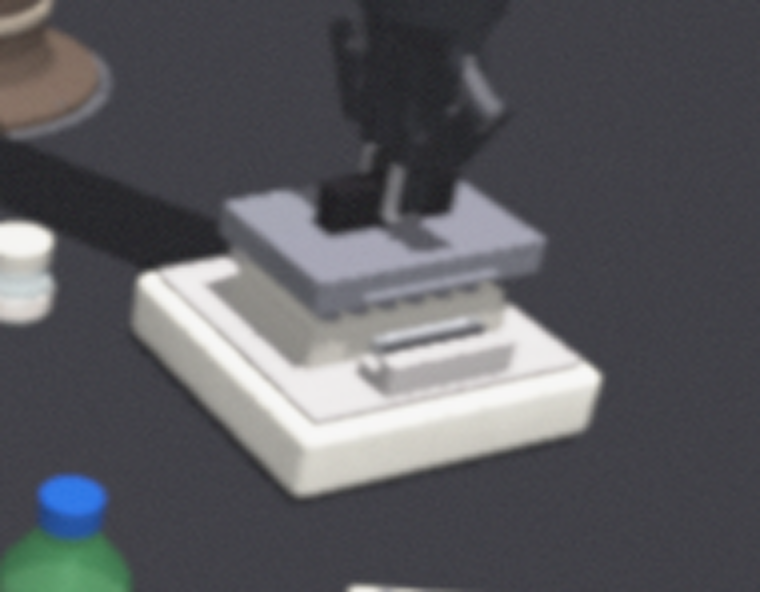

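The crop shows the cover level and square over the plate (cover centre about crop (385,240)). Its bead runs parallel to the catch roller below at (430,335). I'll correct 1 mm sideways and lower.

Request:
{"api": "drive_tool", "payload": {
  "deltas": [
    {"fingers":0,"translation":[0,-0.1,0.5],"spin":0},
    {"fingers":0,"translation":[0,0,0.5],"spin":0},
    {"fingers":0,"translation":[0,0,0.5],"spin":0},
    {"fingers":0,"translation":[0,0,0.5],"spin":0},
    {"fingers":0,"translation":[0,0,0],"spin":0},
    {"fingers":0,"translation":[0,0,0],"spin":0},
    {"fingers":0,"translation":[0,0,0],"spin":0}
  ]
}}

```text
time_s: 11.4
ee_pos: [454.0, 206.5, 125.4]
tcp_rot: [1.801, 2.574, 0.0]
contact_force: [0.3, 0.9, -1.9]
finger_gap: 0.193
gripper_force: 78.4
```

Request:
{"api": "drive_tool", "payload": {
  "deltas": [
    {"fingers":0,"translation":[0,0,0.2],"spin":0},
    {"fingers":0,"translation":[0,0,0.2],"spin":0},
    {"fingers":0,"translation":[0,0,0.2],"spin":0},
    {"fingers":0,"translation":[0,0,0],"spin":0},
    {"fingers":0,"translation":[0,0,0],"spin":0}
  ]
}}

```text
time_s: 11.9
ee_pos: [454.7, 206.7, 120.0]
tcp_rot: [1.8, 2.573, 0.002]
contact_force: [-0.6, -0.8, 6.4]
finger_gap: 0.19
gripper_force: 79.8
```

Request:
{"api": "drive_tool", "payload": {
  "deltas": [
    {"fingers":0,"translation":[0,0,0.1],"spin":0},
    {"fingers":0,"translation":[0,0,0.1],"spin":0},
    {"fingers":0,"translation":[0,0,0],"spin":0}
  ]
}}

```text
time_s: 12.2
ee_pos: [454.7, 206.7, 118.3]
tcp_rot: [1.8, 2.573, 0.002]
contact_force: [0.3, -1.3, 8.8]
finger_gap: 0.192
gripper_force: 80.1
```

Request:
{"api": "drive_tool", "payload": {
  "deltas": [
    {"fingers":0,"translation":[0,0,0.1],"spin":0},
    {"fingers":0,"translation":[0,0,0.1],"spin":0},
    {"fingers":0,"translation":[0,0,0],"spin":0}
  ]
}}

```text
time_s: 12.5
ee_pos: [454.5, 206.6, 115.8]
tcp_rot: [1.801, 2.573, 0.002]
contact_force: [0.8, -0.2, 3.3]
finger_gap: 0.193
gripper_force: 79.4
```

Request:
{"api": "drive_tool", "payload": {
  "deltas": [
    {"fingers":0,"translation":[0,0,0.1],"spin":0},
    {"fingers":0,"translation":[0,0,0.1],"spin":0},
    {"fingers":0,"translation":[0,0,0],"spin":0}
  ]
}}

```text
time_s: 12.8
ee_pos: [454.1, 206.4, 112.7]
tcp_rot: [-1.801, -2.574, -0.001]
contact_force: [4.4, 1.7, -8.7]
finger_gap: 0.198
gripper_force: 78.1
```

Request:
{"api": "drive_tool", "payload": {
  "deltas": [
    {"fingers":0,"translation":[0,0,0.1],"spin":0},
    {"fingers":0,"translation":[0,0,0.1],"spin":0},
    {"fingers":0,"translation":[0,0,0],"spin":0}
  ]
}}

```text
time_s: 13.1
ee_pos: [453.8, 206.3, 110.6]
tcp_rot: [-1.801, -2.574, 0.0]
contact_force: [4.5, 3.4, -13.8]
finger_gap: 0.193
gripper_force: 78.2
```

Request:
{"api": "drive_tool", "payload": {
  "deltas": [
    {"fingers":0,"translation":[0,0,0.1],"spin":0},
    {"fingers":0,"translation":[0,0,0.05],"spin":0},
    {"fingers":0,"translation":[0,0,0],"spin":0}
  ]
}}

```text
time_s: 13.4
ee_pos: [453.9, 206.4, 109.7]
tcp_rot: [1.801, 2.574, 0.0]
contact_force: [3.7, 2.1, -8.7]
finger_gap: 0.194
gripper_force: 78.8
```

Request:
{"api": "drive_tool", "payload": {
  "deltas": [
    {"fingers":0,"translation":[0,0,0.05],"spin":0},
    {"fingers":0,"translation":[0,0,0.05],"spin":0},
    {"fingers":0,"translation":[0,0,0],"spin":0}
  ]
}}

```text
time_s: 13.7
ee_pos: [453.8, 206.3, 108.9]
tcp_rot: [1.801, 2.574, -0.0]
contact_force: [2.6, 0.1, -4.9]
finger_gap: 0.193
gripper_force: 79.4
```

Request:
{"api": "drive_tool", "payload": {
  "deltas": [
    {"fingers":0,"translation":[0,0,0.05],"spin":0},
    {"fingers":0,"translation":[0,0,0],"spin":0},
    {"fingers":0,"translation":[0,0,0],"spin":0}
  ]
}}

```text
time_s: 14.0
ee_pos: [453.9, 206.3, 108.7]
tcp_rot: [1.801, 2.574, -0.0]
contact_force: [0.3, -2.7, 4.6]
finger_gap: 0.193
gripper_force: 81.0
```

Request:
{"api": "drive_tool", "payload": {
  "deltas": [
    {"fingers":0,"translation":[0,0,0.035],"spin":0},
    {"fingers":0,"translation":[0,0,0],"spin":0},
    {"fingers":0,"translation":[0,0,0],"spin":0},
    {"fingers":0,"translation":[0,0,0],"spin":0},
    {"fingers":0,"translation":[0,0,0],"spin":0}
  ]
}}

```text
time_s: 14.5
ee_pos: [453.8, 206.3, 108.7]
tcp_rot: [1.801, 2.573, -0.001]
contact_force: [-0.8, -2.5, 9.8]
finger_gap: 0.195
gripper_force: 81.7
```

```bash
python3 - <<'E'
from h import *
P=[]
for _ in range(12):
    im=vision.read_camera('wrist'); s=env.state(); P.append(np.r_[s['ee_pos'],s['contact_force'],s['wrist_torque']])
P=np.array(P);print(P.mean(0).round(2),P[:,5].round(1))
cv2.imwrite('pics/w5.png',im[:,:,::-1])
b=snap('scene','scene2.png');cv2.imwrite('pics/s2c.png',cv2.resize(b[140:300,350:540,::-1],None,fx=4,fy=3.7,interpolation=cv2.INTER_CUBIC)[:600])
E
```

```text
[ 4.5385e+02  2.0633e+02  1.0873e+02 -1.2000e+00 -2.2600e+00  1.0110e+01
 -4.2000e-01  2.8000e-01  1.0000e-02] [10.8 10.4 10.6  9.3  9.7 10.5  9.4 10.1  9.6 10.2 10.8  9.8]
```

View pics/s2c.png

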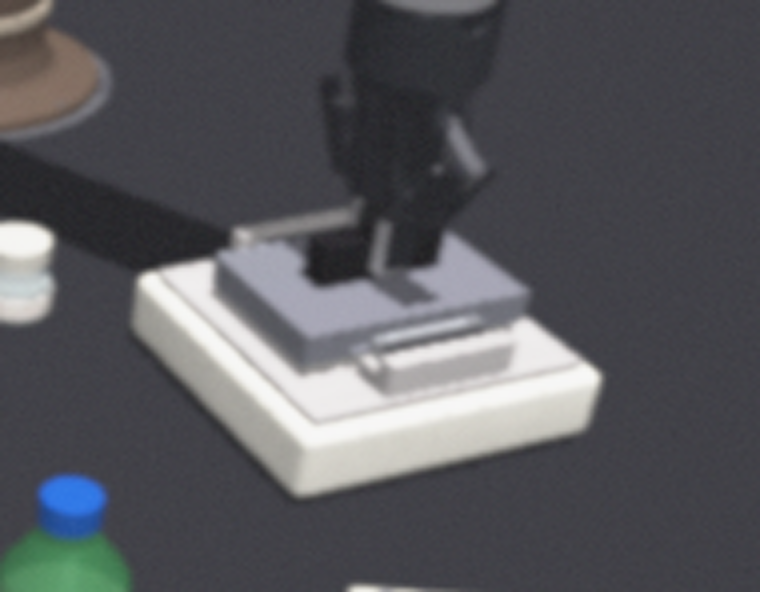

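The cover sits flat between the catches, with its bead under the roller at (430,332). The TCP is at 108.7 mm, as expected for home. I'll trim the push slightly.

Request:
{"api": "drive_tool", "payload": {
  "deltas": [
    {"fingers":0,"translation":[0,0,0.007],"spin":0},
    {"fingers":0,"translation":[0,0,0],"spin":0},
    {"fingers":0,"translation":[0,0,0],"spin":0},
    {"fingers":0,"translation":[0,0,0],"spin":0},
    {"fingers":0,"translation":[0,0,0],"spin":0}
  ]
}}

```text
time_s: 15.65
ee_pos: [453.9, 206.3, 108.7]
tcp_rot: [1.801, 2.573, -0.001]
contact_force: [-1.4, -2.9, 11.1]
finger_gap: 0.194
gripper_force: 81.8
```

```bash
python3 - <<'E'
from h import *
P=[]
for _ in range(12):
    vision.read_camera('top'); P.append(env.state()['contact_force'][2])
m=np.mean(P);print(m,np.std(P))
if 10.3<m<13: print(order.hand_in())
E
```

```text
11.242179490641954 0.3942453140696641
the job is handed in; nothing more can be done
None
```

The grey cover is snapped past both catches and sits flat on the plate. I handed the job in with the arm still holding it at a measured push of 11.2 N, or about 13 N on the plate with the cover's own weight.

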